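# Bring the chassis plate out over the shelf edge

### The arm

A 6-joint arm with a two-finger parallel gripper is mounted at the origin on the work surface. World frame = base frame: x ahead of the robot, y to its left, z up, the work surface at z = 0. Lengths are in m, angles in rad, forces in N, time in s.
With the tool pointing down it reaches from about 0.25 to 0.725 m from the base axis. Payload 4 kg.
Tool frame: the origin (TCP) lies midway between the tips of the shut fingers; the grasp point (between the pads) lies 19 mm behind it; z points along the fingers, x is the direction in which the jaws open and shut, and the axes are right-handed (so a half turn about z gives the same grasp; the last joint's range is limited). The gripper opens to 85 mm and grips with 20 to 120 N. Pads are 22 mm wide; open, the fingers measure 114 mm over their backs; the gripper's body (76 mm by 85 mm) begins 54 mm behind the grasp point. The pads swing forward as they close: fully open they stand 13 mm farther back than shut.
Start: joints at [-1.187, 0.241, 0.005, 1.335, 0, 1.571], TCP at [0.187, -0.464, 0.231] pointing down, gripper open.
Joint ranges: [-2.72, 2.72], [-1.05, 1.87], [-1.09, 1.28], [-1.99, 2.15], [-1.42, 1.44], [-3.14, 3.14]. Speed limits (rad/s): [2.79, 2.79, 3.14, 3.14, 3.14, 3.14].

### API

Orientations are given as a unit quaternion [x, y, z, w].
In Python, from workcell import bot gives the robot as it stands.
- The arm moves only by the tool drive_tool, never from a script. Its argument "rows" is text: rows parted by semicolons, each of 5 numbers parted by spaces: the finger opening in mm, from 0 to 85.4, then the shift along the tool's x, y, z in mm, then the turn about the tool's z in rad. A call has 1 to 12 rows; each row shifts and turns the commanded pose from where the row before left it, along the tool's axes as they then stand; what a row does not reach is not made up. A row lasts 1/10 s, in which the tool goes at most 50 mm and 8.59 degrees, less where a joint would pass 70% of its speed; a pose out of reach is approached as far as the arm can. A call is refused whole if a number of a shift passes 50 or a number of a turn 0.15, either way. A call with a gripper value outside its range is refused whole. The fingers move at their own pace and stop on an object; the grip force is fixed at half the most. Time passes only in rows, so rows that do not move let the fingers close. It gives the time, the measured TCP pose, the force and the opening at its end, in the units of the state.
- bot.get_obs(): the state, without advancing time (a new reading comes with each control period).
- bot.camera(name): name is "scene" or "side" or "wrist"; returns a dict with "image" (400x640x3 uint8, red, green, blue), "vertical_fov" (degrees; the focal length in pixels is half the picture's height over the tangent of half this angle, whatever the lens; pixels are square), "cx", "cy" (the principal point, pixels), "R" (3x3) and "t" (3): a world point X has camera coordinates R X + t; the wrist camera has in their place "tool_from_camera" (4x4, takes a point from camera to tool coordinates, whose origin is the TCP and whose axes are the tool frame's). Camera axes: x right, y down, z forward; pixel columns grow to the right and rows downward; lengths in m; the calibration is good to about 2 mm. A picture is of the moment at which its call begins: read the wrist's pose just before it. There is no depth.
- bot.job_done(): hands the job in, once; it reports no verdict.
The state is a dict: "clock": time; "joint_pos": joint angles; "joint_vel": joint speeds; "tau": joint torques, N m; "eef_pos": TCP position; "tool_rot": TCP orientation; "ft_force": force on the tool from outside, world axes, zero at the start; "ft_torque": the same for the moment, N m; "grip_width": finger opening in m.
Only numpy, scipy, OpenCV 4.12 (cv2) and the standard library are available. Lean on these libraries where they do the work, as an engineer would, in place of code of your own. Each camera call takes 0.05 s, during which the arm holds its last target. There are 200 camera calls.

### The job

First push the wooden slide tray fully home under the low shelf, so the space in front is free. Then, with the fingertips, gently push the thin aluminium chassis plate along the shelf towards the front until its straight front edge sticks out squarely about 3 cm past the shelf's front edge along its whole length, lying flat and ready to be picked up later. Only push: do not pinch, lift or tip the plate, and leave everything else where it stands.

Things in the scene. Friction and masses are not known exactly. Their poses are not given: they have to be found in the camera images.
- shelf: low fixed pine shelf unit standing on the bench, open at the front, 460 mm wide (y), 240 mm deep (x), flat top 80 mm above the bench. Origin: on the bench directly under the middle of the top's front edge; x points back under the shelf, away from the robot, y along the front edge to the left, z up. So the front edge is x = 0 in this frame and the top is z = 0.080
- tray (a joint): how far the wooden slide tray is run out of the shelf towards the robot, m: 0 is fully home against its stop (front face flush with the shelf's front edge), up to 0.130. It moves straight along the shelf's x axis on runners that need about 1.5 to 3 N and stays where it is left. It has no handle
- tray_face (a point): middle of the outer (robot side) face of the tray's front board. The board is upright, 320 mm wide (y), 12 mm thick, from 8 to 60 mm above the bench; this point is 34 mm above the bench. The shelf board starts 65 mm above the bench, over the tray
- plate: loose dented aluminium chassis plate lying flat on the shelf, 0.11 to 0.23 kg: sheet 3 mm thick, 100 mm (x) by 130 mm (y), with some dark round holes, and along its whole back edge (+x, far from the robot) a turned-up flange 20 mm tall and 3 mm thick. Its front edge has no flange. Origin: middle of its underside; x points to the flange, z up. It slides with little friction; shelf top is bare for 70 mm or more behind it
- plate_front_left (a point): left (+y) end of the plate's straight front edge, on the underside, at (-50, 65, 0) mm in the plate's frame
- plate_front_right (a point): right (-y) end of the plate's straight front edge, on the underside, at (-50, -65, 0) mm in the plate's frame
- plate_flange (a point): middle of the flange's back (outer) face, at (50, 0, 10) mm in the plate's frame, 10 mm above the shelf top
- valve_socket: cream ceramic valve socket, a stepped disc 44 mm across and 22 mm tall, on the shelf; origin: centre of its underside. Leave it alone
- coil_former: brass coil former, a spool 40 mm across and 45 mm tall, standing on the shelf; origin: centre of its underside. Leave it alone
- earpiece: green enamel headphone earpiece, a disc 56 mm across and 22 mm tall, on the shelf; origin: centre of its underside. Leave it alone
- screwdriver: screwdriver 180 mm long lying on the bench; x axis from handle to tip. Leave it alone
- screw_jar: capped jar, 60 mm across and 75 mm tall, on the bench; origin: centre of its underside. Leave it alone
- transformer: mains transformer, 56 x 90 x 45 mm, on the bench; origin: centre of its underside. Leave it alone
- mug: mug, 80 mm across and 90 mm tall, handle to its +y, on the bench; origin: centre of its underside. Leave it alone
Mind the look-alikes: they are no part of the job. Of the things like the plate, leave any that is green or yellow; of the rest the smaller one is meant.

How it is judged:
On the way, in this order (a step that is already met when the one before it is completed fails the run):
1. the tray is fully home (value of joint tray below 0.006 m), for 0.2 s.
2. the plate's front edge overhangs the shelf edge by 17 to 43 mm at both ends (x of plate_front_left in the frame of shelf between -0.043 and -0.017 m and x of plate_front_right in the frame of shelf between -0.043 and -0.017 m), for 0.2 s.
At the end, for the whole second after the job is handed in: The tray is within 6 mm of fully home; both ends of the plate's front edge are 17 to 43 mm past the shelf's front edge; the plate lies flat on the shelf (underside within 5 mm of its top, tilt below 0.06 rad) and at rest (all of step 2 and value of joint tray below 0.006 m and height (world z) of plate between 0.075 and 0.085 m and angle between plate's own z axis and vertical below 0.06 rad and linear speed of plate below 0.01 m/s); the robot touches nothing.
It fails at once if the plate is lifted (more than 12 mm), tipped (over 0.2 rad) or dropped off the shelf (height (world z) of plate above 0.092 m or height (world z) of plate below 0.065 m or angle between plate's own z axis and vertical above 0.2 rad).
It fails at once if the plate is pinched or pressed hard (fingers on plate above 30 N) (contact force between the fingers and plate above 30 N).
It fails at once if a bystander is moved more than 15 mm (distance of any of valve_socket, coil_former, earpiece, screwdriver, screw_jar, transformer, mug from where it was at the start of the episode above 0.015 m).
It also fails if it takes over 54 s, if anything falls off the work surface, if the arm or the gripper's body presses on something with over 40 N, if the wrist force passes 120 N, or if a joint passes its speed limit or range.

## Working session

There is one attempt and no reset: what is moved stays moved. The work goes in short steps, Python scripts to look and compute and a tool call to move; the robot and the scene stay as the last step left them, time stands still between calls to the robot, and variables do not carry over. Pictures are saved under pics/ and viewed, about 8 in all and at most 12, crops included, and the job is handed in when it is done.

Besides the shell and the picture viewer there is one more tool, called as name(argument=value, ...) on one line, values as JSON. drive_tool: Moves the arm, as the interface text tells. Its arguments: {"type":"object","properties":{"rows":{"type":"string"}},"required":["rows"]}

```bash
mkdir -p pics; cat > h.py <<'E'
import numpy as np, cv2
from workcell import bot
def snap(n,f):
    o=bot.get_obs(); c=bot.camera(n); cv2.imwrite(f'pics/{f}.png',c['image'][:,:,::-1]); np.savez(f'pics/{f}.npz',p=o['eef_pos'],q=o['tool_rot'],**{k:v for k,v in c.items()}); return c
def load(f):
    return dict(np.load(f'pics/{f}.npz',allow_pickle=True))
def cam(c):
    fl=200/np.tan(np.radians(float(c['vertical_fov']))/2)
    if 'R' in c: return fl,c['R'],c['t']
    from scipy.spatial.transform import Rotation as Ro
    T=np.eye(4);T[:3,:3]=Ro.from_quat(c['q']).as_matrix();T[:3,3]=c['p']
    M=np.linalg.inv(T@c['tool_from_camera']);return fl,M[:3,:3],M[:3,3]
def ray(c,u,v,z):
    fl,R,t=cam(c); d=R.T@np.array([(u-c['cx'])/fl,(v-c['cy'])/fl,1]); o=-R.T@t
    return o+d*(z-o[2])/d[2]
def proj(c,X):
    fl,R,t=cam(c); x=R@np.array(X)+t; return np.array([x[0]/x[2]*fl+c['cx'],x[1]/x[2]*fl+c['cy']])
E
python3 - <<'E'
from h import *
for n in ['scene','side']: 
    c=snap(n,n+'0'); print(c['vertical_fov'],c['cx'],c['cy'],-c['R'].T@c['t'])
print(bot.get_obs())
E
```

```text
56.4351727158201 323.1216298702203 197.12573169121217 [ 1.29959154 -0.25696226  0.80905057]
43.736359376477466 324.2724508925094 204.28404065169826 [0.34287547 1.18440083 1.06458634]
{'clock': 0.1, 'joint_pos': array([-1.18702008e+00,  2.41378712e-01,  3.86719074e-03,  1.33518570e+00,
        2.34418300e-06,  1.57080411e+00]), 'joint_vel': array([ 0.00154119, -0.00092912,  0.00338863,  0.00277567,  0.00107422,
        0.0016769 ]), 'tau': array([ 1.49572192e-03, -3.73137259e+01,  2.53010094e+01,  1.08707426e-02,
        1.05464548e-05, -1.00248488e-05]), 'eef_pos': array([ 0.18700469, -0.46311253,  0.2304846 ]), 'tool_rot': array([ 8.28980163e-01, -5.59277199e-01, -7.87251540e-04, -5.32529669e-04]), 'ft_force': array([0.1787772 , 0.46394218, 0.23336214]), 'ft_torque': array([ 0.02955029, -0.02443887, -0.01574921]), 'grip_width': 0.08535868365266572}
```

View pics/scene0.png

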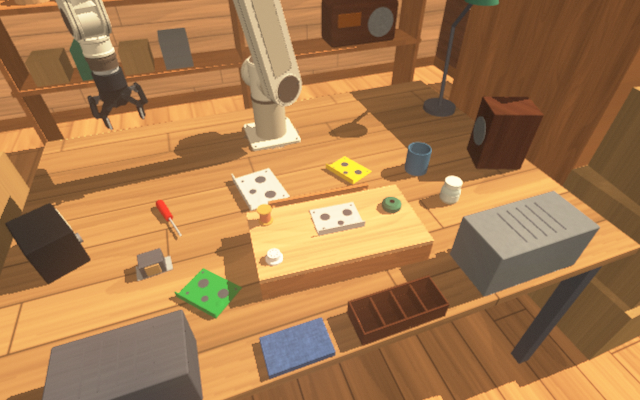

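View pics/side0.png

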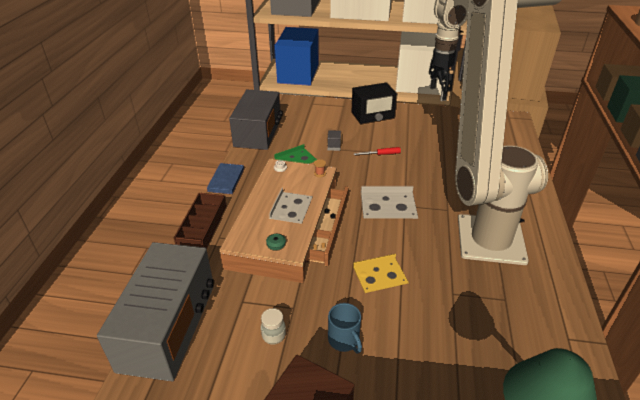

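Look-alikes in the scene view are green (208,292), yellow (350,170), a larger bare plate on the bench (262,188), and a smaller bare plate on the shelf (337,218). The shelf one fits the description. The tray is run out at side (330,225). Next is a close crop of the shelf plate.

```bash
python3 - <<'E'
import cv2,numpy as np
a=cv2.imread('pics/side0.png')[150:290,215:355]; b=cv2.imread('pics/scene0.png')[180:300,240:440]
a=cv2.resize(a,None,fx=4,fy=4,interpolation=2); cv2.imwrite('pics/ca.png',a)
cv2.imwrite('pics/cb.png',cv2.resize(b,None,fx=4,fy=4,interpolation=2))
E
```

```text
(no output)
```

View pics/ca.png

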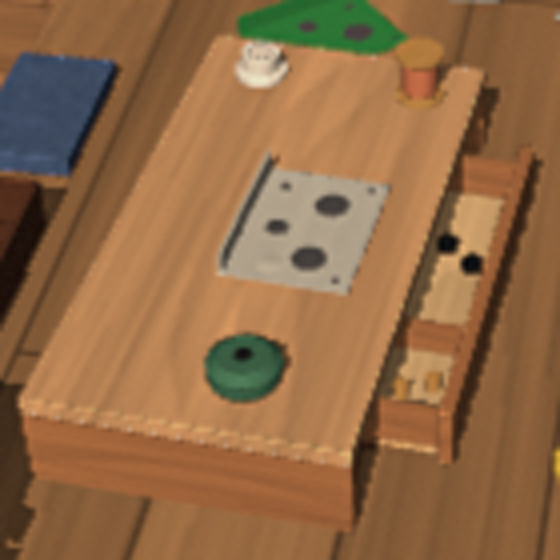

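View pics/cb.png

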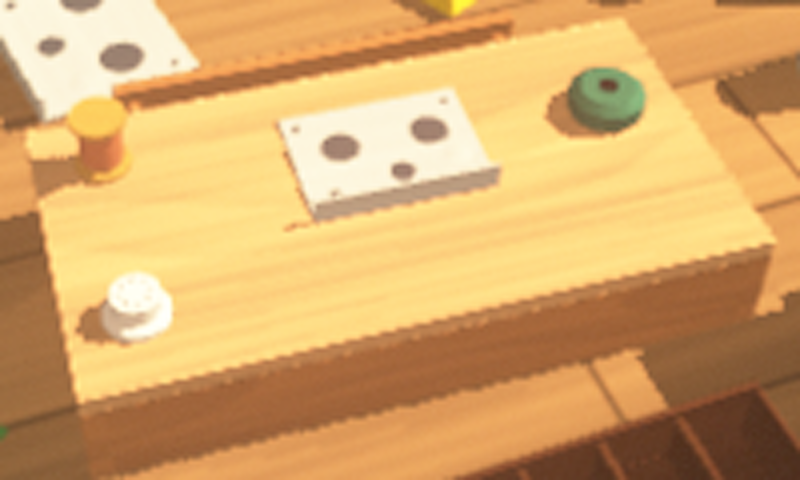

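```bash
cat > m.py <<'E'
from h import *
from scipy.optimize import least_squares
S=load('side0');C=load('scene0')
a=lambda u,v:(S,215+(u-1.5)/4,150+(v-1.5)/4)
b=lambda u,v:(C,240+(u-1.5)/4,180+(v-1.5)/4)
def fit(obs,p0,name):
    def X(p,l): c,s=np.cos(p[2]),np.sin(p[2]); return [p[0]+c*l[0]-s*l[1],p[1]+s*l[0]+c*l[1],l[2]]
    f=lambda p:np.concatenate([proj(o[0],X(p,l))-o[1:] for o,l in obs])
    r=least_squares(f,p0,loss='soft_l1');print(name,r.x.round(4),'res',r.fun.round(1));return r.x,X
sh,X=fit([(a(483,70),(0,-.23,.08)),(a(350,460),(0,.23,.08)),(a(25,405),(.24,.23,.08)),(a(218,38),(.24,-.23,.08)),
 (b(625,20),(0,.23,.08)),(b(772,243),(.24,.23,.08)),(b(80,403),(.24,-.23,.08))],[.5,0,0],'shelf')
pl,_=fit([(a(388,185),(-.05,-.065,.083)),(a(348,292),(-.05,.065,.083)),(a(270,156),(.05,-.065,.1)),
 (b(280,120),(-.05,-.065,.083)),(b(452,90),(-.05,.065,.083)),(b(500,170),(.05,.065,.1)),(b(315,217),(.05,-.065,.08))],[.55,0,0],'plate')
# tray face top, outer
R=np.array([[np.cos(sh[2]),-np.sin(sh[2])],[np.sin(sh[2]),np.cos(sh[2])]])
loc=lambda P:R.T@(np.array(P)[:2]-sh[:2])
print('plate in shelf',loc(pl),pl[2]-sh[2])
for n,o,z in [('trayR',a(532,150),.06),('trayL',a(455,405),.06),('trayRs',b(115,87),.06),('trayLs',b(510,22),.06)]: 
    P=ray(*o,z);print(n,P.round(3),loc(P).round(3))
for n,o,z in [('ear',b(606,95),.102),('coil',b(97,108),.125),('valve',b(138,310),.08),('bigplateR',b(197,68),0.0),('bigfr',b(45,118),0)]:
    P=ray(*o,z);print(n,P.round(3),loc(P).round(3))
y=(350,170);P=ray(C,*y,0);print('yellow',P,loc(P));
E
python3 m.py
```

```text
shelf [ 0.5249  0.0344 -0.0684] res [ 0.6 -0.2  0.1 -1.7 -1.9 -1.7 -0.6 -1.  -0.2 -0.9  1.6 -1.1  0.2 -0.7]
plate [ 0.6175  0.0359 -0.0936] res [ 0.8 -0.1 -0.6 -0.2 -0.3 -1.9 -0.1 -0.4  0.4 -0.6  0.4 -1.2 -0.2  1.2]
plate in shelf [0.09225644 0.00781133] -0.025271097151501845
trayR [ 0.46  -0.115  0.06 ] [-0.055 -0.154]
trayL [0.48  0.188 0.06 ] [-0.055  0.15 ]
trayRs [ 0.463 -0.122  0.06 ] [-0.051 -0.16 ]
trayLs [0.495 0.19  0.06 ] [-0.04   0.153]
ear [0.637 0.194 0.102] [0.101 0.167]
coil [ 0.552 -0.15   0.125] [ 0.04  -0.182]
valve [ 0.694 -0.162  0.08 ] [ 0.182 -0.185]
bigplateR [ 0.396 -0.042 -0.   ] [-0.123 -0.085]
bigfr [ 0.413 -0.172 -0.   ] [-0.098 -0.213]
yellow [0.33230798 0.20449815 0.        ] [-0.20374665  0.156523  ]
```

drive_tool(rows="0 0 0 0 0.15;0 0 0 0 0.15;0 0 0 0 0.15;0 -43 -18 0 0.002;0 -43 -18 0 0;0 -43 -18 0 0;0 -43 -18 0 0;0 -43 -18 0 0;0 -43 -18 0 0;0 -43 -18 0 0;0 -43 -18 0 0;0 -43 -18 0 0")

```text
clock: 1.3
eef_pos: [0.3753, -0.0867, 0.2312]
tool_rot: [-0.683, 0.731, -0.0, -0.0]
ft_force: [0.4, -0.7, 0.3]
grip_width: 0.0002
```

drive_tool(rows="0 -43 -18 0 0;0 -43 -18 0 0;0 -43 -18 0 0;0 0 0 40 0;0 0 0 40 0;0 0 0 0 0")

```text
clock: 1.9
eef_pos: [0.4309, 0.0005, 0.1468]
tool_rot: [-0.7, 0.714, 0.016, 0.007]
ft_force: [-1.4, -0.6, -0.3]
grip_width: -0.0
```

```bash
cat > loc.py <<'E'
from h import *
from scipy.spatial.transform import Rotation as Ro
o=bot.get_obs();a=-.0684;R=np.array([[np.cos(a),-np.sin(a)],[np.sin(a),np.cos(a)]])
print('shelf xy mm',(R.T@(o['eef_pos'][:2]-[.5249,.0344])*1000).round(1),'z',o['eef_pos'][2].round(4),'F',(R.T@o['ft_force'][:2]).round(1),o['ft_force'][2].round(1),'w',o['grip_width'].round(3),'t',o['clock'])
T=Ro.from_quat(o['tool_rot']).as_matrix();print('toolx in shelf',(R.T@T[:2,0]).round(3),'z',T[:,2].round(3))
E
python3 loc.py; python3 -c "
from h import *
snap('wrist','w1')"
```

```text
Traceback (most recent call last):
  File "loc.py", line 4, in <module>
    print('shelf xy mm',(R.T@(o['eef_pos'][:2]-[.5249,.0344])*1000).round(1),'z',o['eef_pos'][2].round(4),'F',(R.T@o['ft_force'][:2]).round(1),o['ft_force'][2].round(1),'w',o['grip_width'].round(3),'t',o['clock'])
                                                                                                                                                                             ^^^^^^^^^^^^^^^^^^^^^
AttributeError: 'float' object has no attribute 'round'
```

View pics/w1.png

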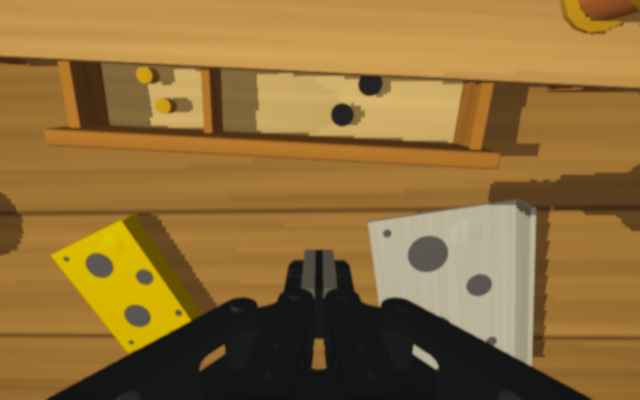

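```bash
sed -i "s/o\['grip_width'\].round(3)/o['grip_width']/" loc.py; python3 loc.py; python3 - <<'E'
from h import *
c=load('w1'); a=-.0684;R=np.array([[np.cos(a),-np.sin(a)],[np.sin(a),np.cos(a)]])
for u,v,z in [(20,57,.08),(500,78,.08),(46,142,.06),(498,165,.06),(370,222,.0),(380,295,0)]:
    P=ray(c,u,v,z); print(P.round(4),(R.T@(P[:2]-[.5249,.0344])).round(4))
E
```

```text
shelf xy mm [-89.3 -40.3] z 0.1497 F [-0.4 -0.4] -0.0 w 0.0003025979975277159 t 1.95
toolx in shelf [ 0.048 -0.998] z [-0.007  0.032 -0.999]
[0.536  0.1797 0.08  ] [0.0011 0.1457]
[ 0.5183 -0.1055  0.08  ] [ 0.003  -0.1401]
[0.4834 0.1953 0.06  ] [-0.0524  0.1577]
[ 0.4628 -0.122   0.06  ] [-0.0513 -0.1603]
[ 0.3985 -0.0426  0.    ] [-0.1209 -0.0855]
[ 0.3199 -0.0549  0.    ] [-0.1985 -0.1031]
```

drive_tool(rows="0 -40 0 0 0.048;0 0 0 40 0;0 0 0 40 0;0 0 0 35 0;0 0 0 0 0;0 0 0 0 0")

```text
clock: 2.55
eef_pos: [0.437, 0.0087, 0.0401]
tool_rot: [-0.699, 0.715, 0.022, 0.022]
ft_force: [1.3, 0.5, 0.4]
grip_width: 0.0002
```

```bash
python3 loc.py
```

```text
shelf xy mm [-85.9 -31.6] z 0.0401 F [1.3 0.6] 0.4 w 0.00018393204031852243 t 2.55
toolx in shelf [ 0.046 -0.997] z [ 0.001  0.063 -0.998]
```

```bash
python3 -c "
from h import *
o=bot.get_obs();print(o['joint_pos'].round(3),o['joint_vel'].round(3))"
```

```text
[-0.024  0.309 -0.46   0.803  0.063  3.141] [ 0.    -0.027  0.026 -0.004 -0.004 -0.002]
```

drive_tool(rows="0 0 0 -30 0;0 0 0 0 -0.15;0 0 0 0 -0.15;0 0 0 0 -0.15;0 0 0 0 -0.15;0 0 0 0 -0.15;0 0 0 0 -0.15;0 0 0 0 -0.15;0 0 0 0 -0.15;0 0 0 0 -0.15;0 0 0 0 -0.15;0 0 0 0 0")

```text
clock: 3.75
eef_pos: [0.4383, 0.0069, 0.0716]
tool_rot: [0.998, -0.047, 0.001, -0.031]
ft_force: [0.6, -0.5, 0.5]
grip_width: 0.0002
```

```bash
python3 loc.py;python3 -c "
from h import *
o=bot.get_obs();print(o['joint_pos'].round(3))"
```

```text
shelf xy mm [-84.5 -33.4] z 0.0716 F [ 0.6 -0.4] 0.5 w 0.00016172373361521148 t 3.75
toolx in shelf [ 1.    -0.025] z [ 0.005  0.062 -0.998]
[-0.028  0.263 -0.422  0.883  0.063  1.637]
```

drive_tool(rows="0 0 0 0 -0.15;0 0 0 0 -0.15;0 0 0 0 -0.15;0 0 0 0 -0.15;0 0 0 0 -0.15;0 0 0 0 -0.15;0 0 0 0 -0.15;0 0 0 0 -0.15;0 0 0 0 -0.15;0 0 0 0 -0.15;0 0 0 0 -0.096;0 33 0 37 0")

```text
clock: 4.95
eef_pos: [0.4447, 0.0404, 0.0388]
tool_rot: [0.733, 0.68, 0.026, -0.018]
ft_force: [2.2, 0.3, -0.5]
grip_width: -0.0
```

drive_tool(rows="0 0 0 0 0;0 0 10 0 0;0 0 10 0 0;0 0 5 0 0;0 0 5 0 0;0 0 5 0 0")

```text
clock: 5.55
eef_pos: [0.4731, 0.0393, 0.0336]
tool_rot: [0.731, 0.682, 0.021, -0.023]
ft_force: [-1.3, 0.3, 2.1]
grip_width: 0.0002
```

```bash
python3 loc.py
```

```text
shelf xy mm [-52.    1.4] z 0.0336 F [-1.4  0.2] 2.1 w 0.0002203683328645311 t 5.55
toolx in shelf [0.001 0.998] z [-0.001  0.062 -0.998]
```

drive_tool(rows="0 0 4 0 0;0 0 4 0 0;0 0 4 0 0;0 0 4 0 0;0 0 4 0 0;0 0 4 0 0;0 0 4 0 0;0 0 3 0 0;0 0 2 0 0")

```text
clock: 6.45
eef_pos: [0.5059, 0.0375, 0.0329]
tool_rot: [0.73, 0.682, 0.021, -0.023]
ft_force: [-1.8, -1.9, 0.0]
grip_width: 0.0
```

```bash
python3 loc.py
```

```text
shelf xy mm [-19.2   1.8] z 0.0329 F [-1.6 -2.1] 0.0 w 2.5071206748350998e-05 t 6.45
toolx in shelf [-0.001  0.998] z [-0.001  0.062 -0.998]
```

drive_tool(rows="0 0 2 0 0;0 0 2 0 0;0 0 2 0 0;0 0 1 0 0;0 0 0 0 0")

```text
clock: 6.95
eef_pos: [0.5122, 0.0373, 0.0329]
tool_rot: [0.73, 0.683, 0.021, -0.023]
ft_force: [-2.2, -0.8, 0.3]
grip_width: 0.0002
```

drive_tool(rows="0 0 1 0 0;0 0 1 0 0;0 0 0 0 0")

```text
clock: 7.25
eef_pos: [0.5121, 0.0372, 0.0325]
tool_rot: [0.73, 0.683, 0.019, -0.025]
ft_force: [-7.4, 0.7, 3.5]
grip_width: -0.0001
```

```bash
python3 loc.py
```

```text
shelf xy mm [-13.   2.] z 0.0325 F [-7.5  0.2] 3.5 w -0.0001491753416354059 t 7.25
toolx in shelf [-0.001  0.998] z [-0.006  0.063 -0.998]
```

drive_tool(rows="0 0 1 0 0;0 0 1 0 0;0 0 1 0 0;0 0 0 0 0;0 0 0 0 0")

```text
clock: 7.75
eef_pos: [0.5118, 0.0371, 0.0317]
tool_rot: [0.73, 0.682, 0.017, -0.027]
ft_force: [-12.8, 1.2, 5.5]
grip_width: -0.0004
```

```bash
python3 loc.py
```

```text
shelf xy mm [-13.3   1.8] z 0.0317 F [-12.8   0.3] 5.5 w -0.00037633593327746344 t 7.75
toolx in shelf [-0.     0.998] z [-0.012  0.063 -0.998]
```

drive_tool(rows="0 0 -30 0 0;0 0 -15 0 0;0 4 0 -40 0;0 4 0 -40 0;0 4 0 -40 0;85 4 0 -40 0;85 0 45 0 0;85 0 45 0 0;85 0 45 0 0;85 0 45 0 0;85 0 45 0 0;85 0 0 0 0")

```text
clock: 8.95
eef_pos: [0.7038, 0.0303, 0.1869]
tool_rot: [0.73, 0.682, 0.021, -0.023]
ft_force: [-0.4, 0.5, -0.8]
grip_width: 0.085
```

```bash
python3 -c "
from h import *
snap('wrist','w2')"; python3 loc.py
```

```text
shelf xy mm [175.8   8.2] z 0.1882 F [0.4 0.6] -0.5 w 0.08505630887090879 t 9.0
toolx in shelf [-0.     0.998] z [-0.004  0.062 -0.998]
```

View pics/w2.png

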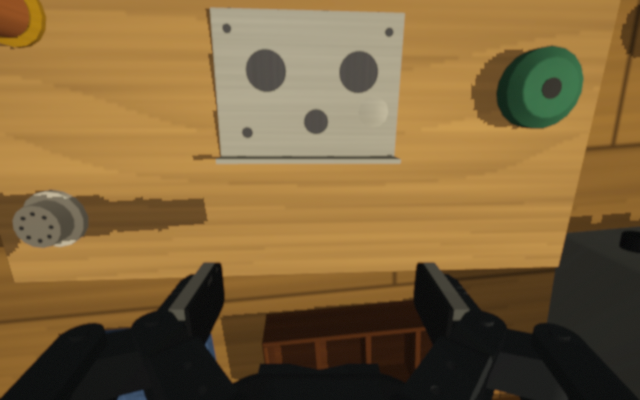

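```bash
cat > w.py <<'E'
from h import *
def show(f,pts):
    c=load(f); a=-.0684;R=np.array([[np.cos(a),-np.sin(a)],[np.sin(a),np.cos(a)]])
    for u,v,z in pts: P=ray(c,u,v,z); print((u,v),(1000*R.T@(P[:2]-[.5249,.0344])).round(1))
E
python3 -c "
from w import *
show('w2',[(210,9,.083),(405,13,.083),(217,156,.1),(400,158,.1),(15,282,.08),(565,267,.08),(618,0,.08),(50,218,.102),(540,87,.102)])"
```

```text
(210, 9) [ 44.2 -56.9]
(405, 13) [44.4 73.3]
(217, 156) [138.1 -56.6]
(400, 158) [140.5  71.9]
(15, 282) [ 241.3 -230.4]
(565, 267) [242.2 235.3]
(618, 0) [ 33.  226.5]
(50, 218) [ 180.3 -174.6]
(540, 87) [ 92.4 164.9]
```

drive_tool(rows="85.4 -2 0 35 0;85.4 -2 0 35 0;85.4 -2 0 20 0;85.4 0 0 10 0;85.4 0 0 5 0;85.4 0 0 5 0;85.4 0 0 0 0;85.4 0 0 0 0")

```text
clock: 9.8
eef_pos: [0.6986, 0.0316, 0.084]
tool_rot: [0.73, 0.683, 0.022, -0.022]
ft_force: [-0.4, -0.5, -0.3]
grip_width: 0.0858
```

```bash
python3 loc.py;  python3 -c "
from h import *
snap('side','s2'); a=cv2.imread('pics/s2.png')[150:290,215:355]
cv2.imwrite('pics/s2c.png',cv2.resize(a,None,fx=4,fy=4,interpolation=2))"
```

```text
shelf xy mm [173.5   9.1] z 0.084 F [-0.3 -0.5] -0.3 w 0.0858317469198686 t 9.8
toolx in shelf [-0.001  0.998] z [ 0.001  0.062 -0.998]
```

View pics/s2c.png

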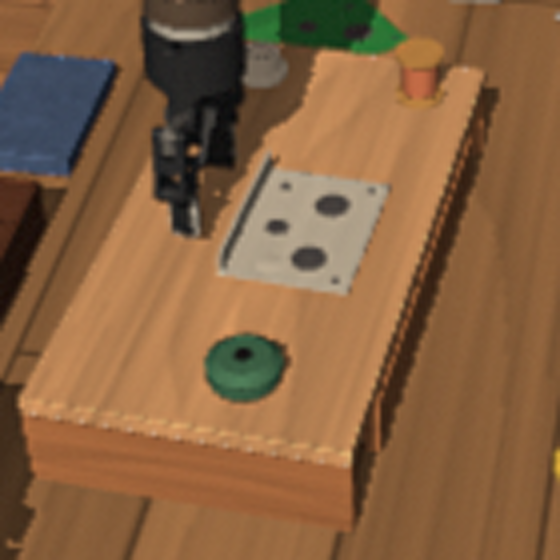

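drive_tool(rows="85.4 0 0 4 0;85.4 0 0 3 0;85.4 0 -4 0 0;85.4 0 -4 0 0;85.4 0 -3 0 0;85.4 0 -2 0 0;85.4 0 -2 0 0;85.4 0 -2 0 0;85.4 0 -2 0 0;85.4 0 -2 0 0;85.4 0 -2 0 0;85.4 0 -2 0 0")

```text
clock: 11.05
eef_pos: [0.673, 0.0336, 0.0758]
tool_rot: [0.73, 0.682, 0.021, -0.023]
ft_force: [1.0, -0.1, -0.5]
grip_width: 0.0852
```

```bash
python3 loc.py
```

```text
shelf xy mm [147.8   9.3] z 0.0758 F [ 1. -0.] -0.5 w 0.08521983793111154 t 11.05
toolx in shelf [-0.001  0.998] z [-0.     0.062 -0.998]
```

drive_tool(rows="85.4 0 -2 0 0;85.4 0 -2 0 0;85.4 0 -2 0 0;85.4 0 -2 0 0;85.4 0 -2 0 0;85.4 0 -2 0 0;85.4 0 -2 0 0;85.4 0 -2 0 0;85.4 0 -1 0 0;85.4 0 0 0 0")

```text
clock: 12.05
eef_pos: [0.6555, 0.0348, 0.0757]
tool_rot: [0.73, 0.682, 0.021, -0.023]
ft_force: [0.9, 0.4, 0.3]
grip_width: 0.0852
```

```bash
python3 loc.py;  python3 -c "
from h import *
snap('wrist','w3')"
```

```text
shelf xy mm [130.3   9.3] z 0.0757 F [0.9 0.5] 0.3 w 0.08522961586022831 t 12.05
toolx in shelf [-0.001  0.998] z [-0.002  0.062 -0.998]
```

View pics/w3.png

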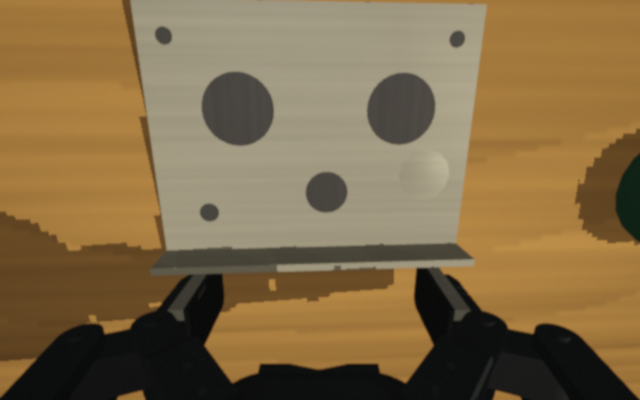

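```bash
python3 -c "
from w import *
show('w3',[(133,1,.083),(487,5,.083),(150,271,.1),(473,263,.1),(163,35,.083),(457,39,.083)])
show('w2',[(227,28,.083),(389,32,.083)])"
```

```text
(133, 1) [ 21.2 -57.1]
(487, 5) [20.1 72.2]
(150, 271) [118.3 -58. ]
(473, 263) [118.7  71.9]
(163, 35) [ 31.9 -48.2]
(457, 39) [31.8 62.1]
(227, 28) [ 55.3 -46.8]
(389, 32) [56.2 63. ]
```

drive_tool(rows="85.4 0 -2 0 0;85.4 0 -3 0 0;85.4 0 -3 0 0;85.4 0 -3 0 0;85.4 0 -3 0 0;85.4 0 -3 0 0;85.4 0 -3 0 0;85.4 0 -3 0 0;85.4 0 -3 0 0;85.4 0 -3 0 0;85.4 0 -2 0 0;85.4 0 -2 0 0")

```text
clock: 13.3
eef_pos: [0.6228, 0.037, 0.076]
tool_rot: [0.73, 0.682, 0.021, -0.023]
ft_force: [0.7, -0.4, -0.5]
grip_width: 0.0854
```

drive_tool(rows="85.4 0 -2 0 0;85.4 0 -2 0 0;85.4 0 -2 0 0;85.4 0 -2 0 0;85.4 0 -2 0 0;85.4 0 -2 0 0;85.4 0 -2 0 0;85.4 0 -1 0 0;85.4 0 -1 0 0;85.4 0 -1 0 0;85.4 0 0 0 0")

```text
clock: 14.4
eef_pos: [0.6059, 0.0381, 0.0761]
tool_rot: [0.73, 0.682, 0.021, -0.023]
ft_force: [0.2, 0.2, 0.8]
grip_width: 0.0854
```

```bash
python3 loc.py
```

```text
shelf xy mm [80.5  9.3] z 0.0761 F [0.2 0.2] 0.8 w 0.08537903006205155 t 14.4
toolx in shelf [-0.001  0.998] z [-0.001  0.062 -0.998]
```

Now I'll back off behind the plate, raise the tool and check.

drive_tool(rows="85.4 0 3 0 0;85.4 0 10 0 0;85.4 0 20 0 0;85.4 0 20 0 0;85.4 0 0 -40 0;85.4 0 0 -40 0;85.4 0 0 -30 0;85.4 0 0 0 0;85.4 0 0 0 0")

```text
clock: 15.3
eef_pos: [0.6596, 0.0277, 0.1864]
tool_rot: [0.73, 0.682, 0.022, -0.022]
ft_force: [0.2, -0.6, -0.8]
grip_width: 0.0857
```

```bash
python3 -c "
from h import *
c=snap('wrist','w4'); snap('side','s4'); a=cv2.imread('pics/s4.png')[150:290,215:355]
w=cv2.resize(cv2.imread('pics/w4.png'),(400,250))
cv2.imwrite('pics/s4c.png',cv2.resize(a,None,fx=4,fy=4,interpolation=2))"; python3 loc.py
```

```text
shelf xy mm [133.4   2.5] z 0.184 F [-0.1 -0.6] -0.5 w 0.08537738212388381 t 15.4
toolx in shelf [-0.001  0.998] z [-0.004  0.062 -0.998]
```

View pics/w4.png

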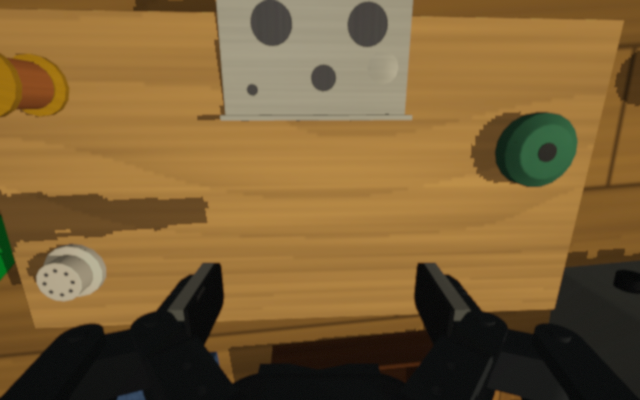

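View pics/s4c.png

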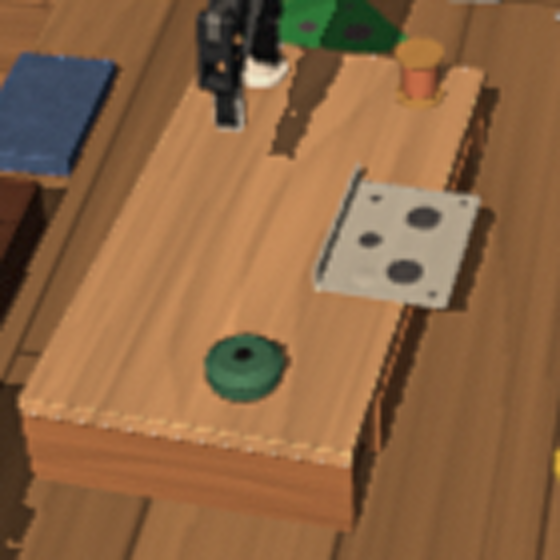

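```bash
python3 -c "
from w import *
show('w4',[(220,117,.1),(411,117,.1),(30,11,.08),(620,20,.08),(217,11,.08),(413,15,.08)])
f=lambda u,v,z:(215+(u-1.5)/4,150+(v-1.5)/4,z)
show('s4',[f(480,198,.083),f(445,307,.083),f(483,70,.08),f(350,460,.08)])
show('side0',[f(388,185,.083),f(348,292,.083)])"
```

```text
(220, 117) [ 68.4 -57.9]
(411, 117) [68.4 71.6]
(30, 11) [   3.2 -177.3]
(620, 20) [  1.9 225.2]
(217, 11) [  1.1 -58.7]
(413, 15) [ 1.3 74. ]
(334.625, 199.125) [-31.2 -54.8]
(325.875, 226.375) [-31.7  75.2]
(335.375, 167.125) [   1.9 -228.5]
(302.125, 264.625) [ -1.3 236.3]
(311.625, 195.875) [ 42.9 -54.8]
(301.625, 222.625) [41.8 74.8]
```

drive_tool(rows="85.4 0 -40 0 0;85.4 0 -40 0 0;85.4 0 -40 0 0;85.4 0 -40 0 0;85.4 0 -40 0 0;85.4 0 0 0 0;85.4 0 0 0 0")

```text
clock: 16.1
eef_pos: [0.458, 0.0413, 0.1857]
tool_rot: [0.73, 0.683, 0.02, -0.024]
ft_force: [0.3, 0.8, 0.2]
grip_width: 0.0853
```

```bash
python3 -c "
from h import *
c=snap('wrist','w5'); i=cv2.imread('pics/w5.png'); cv2.imwrite('pics/w5c.png',i)
fl,R,t=cam(load('w5')); print(-R.T@t)
a=-.0684;Q=np.array([[np.cos(a),-np.sin(a)],[np.sin(a),np.cos(a)]])
for p in [(.0015,-.1,.08),(.0015,.15,.08),(.0015,.15,.06),(.0015,-.15,.06),(-.0045,.15,.06),(-.0045,-.15,.06)]:
  print(p,proj(load('w5'),[*(Q@np.array(p[:2])+[.5249,.0344]),p[2]]).round(1))"; python3 loc.py
```

```text
[0.38421027 0.0374014  0.32868363]
(0.0015, -0.1, 0.08) [188.  284.4]
(0.0015, 0.15, 0.08) [478.7 275.9]
(0.0015, 0.15, 0.06) [467.4 265.3]
(0.0015, -0.15, 0.06) [137.3 274.3]
(-0.0045, 0.15, 0.06) [468.2 259.5]
(-0.0045, -0.15, 0.06) [136.3 268.2]
shelf xy mm [-65.7   2.4] z 0.1861 F [ 0.  -0.8] 0.3 w 0.08548919836797673 t 16.15
toolx in shelf [-0.001  0.998] z [-0.001  0.062 -0.998]
```

View pics/w5c.png

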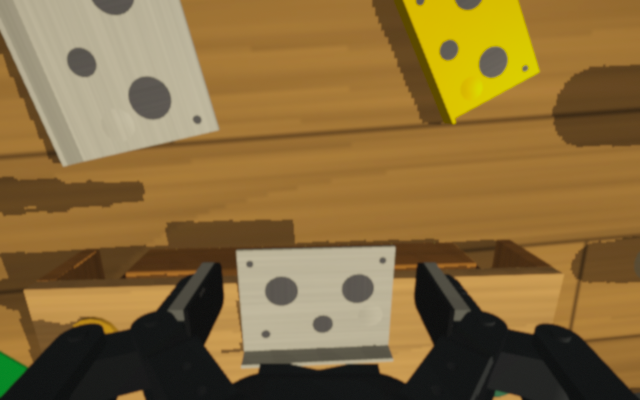

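```bash
python3 -c "
from h import *
c=load('w5'); i=cv2.imread('pics/w5.png'); z=lambda s:cv2.resize(s,(800,280),interpolation=2)
cv2.imwrite('pics/w5z.png',np.vstack([z(i[230:300,40:240]),z(i[230:300,390:590])]))
a=-.0684;Q=np.array([[np.cos(a),-np.sin(a)],[np.sin(a),np.cos(a)]])
for y,u0,r0 in [(-.155,40,0),(-.09,40,0),(.09,390,280),(.155,390,280)]:
  for x,zz in [(.0015,.065),(.0015,.06),(-.0045,.06),(.0015,.008),(-.0045,.008),(.0075,.06)]:
    p=proj(c,[*(Q@np.array([x,y])+[.5249,.0344]),zz]); print(y,x,zz,((p-[u0,230])*4+[0,r0]).round(0))"
```

```text
-0.155 0.0015 0.065 [355. 189.]
-0.155 0.0015 0.06 [366. 178.]
-0.155 -0.0045 0.06 [361. 153.]
-0.155 0.0015 0.008 [463.  79.]
-0.155 -0.0045 0.008 [460.  58.]
-0.155 0.0075 0.06 [370. 202.]
-0.09 0.0015 0.065 [660. 181.]
-0.09 0.0015 0.06 [666. 170.]
-0.09 -0.0045 0.06 [664. 145.]
-0.09 0.0015 0.008 [719.  73.]
-0.09 -0.0045 0.008 [717.  52.]
-0.09 0.0075 0.06 [669. 194.]
0.09 0.0015 0.065 [ 65. 438.]
0.09 0.0015 0.06 [ 58. 428.]
0.09 -0.0045 0.06 [ 60. 405.]
0.09 0.0015 0.008 [ -2. 338.]
0.09 -0.0045 0.008 [ -1. 317.]
0.09 0.0075 0.06 [ 56. 452.]
0.155 0.0015 0.065 [341. 431.]
0.155 0.0015 0.06 [330. 421.]
0.155 -0.0045 0.06 [334. 398.]
0.155 0.0015 0.008 [233. 333.]
0.155 -0.0045 0.008 [235. 312.]
0.155 0.0075 0.06 [327. 444.]
```

View pics/w5z.png

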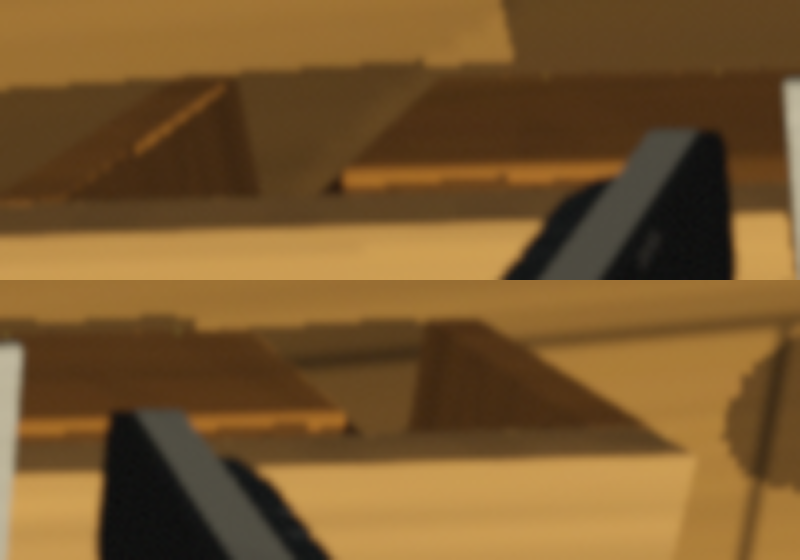

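```bash
python3 -c "
from h import *
c=load('w5'); g=c['image'].astype(int); a=-.0684;Q=np.array([[np.cos(a),-np.sin(a)],[np.sin(a),np.cos(a)]])
for u in (150,165,410,460):
  print(u,[(r,*g[r,u]) for r in range(244,290)])
  for x,zz in [(.0,.08),(0,.065),(0,.06),(-.003,.06),(-.006,.06),(0,.008),(-.006,.008)]:
    from scipy.optimize import brentq
    f=lambda y:proj(c,[*(Q@np.array([x,y])+[.5249,.0344]),zz])
    y=brentq(lambda y:f(y)[0]-u,-.3,.3); print((x,zz),f(y)[1].round(1),end=' ')
  print()"
```

```text
150 [(244, np.int64(158), np.int64(114), np.int64(53)), (245, np.int64(152), np.int64(109), np.int64(51)), (246, np.int64(134), np.int64(95), np.int64(45)), (247, np.int64(110), np.int64(77), np.int64(37)), (248, np.int64(95), np.int64(67), np.int64(32)), (249, np.int64(89), np.int64(60), np.int64(27)), (250, np.int64(85), np.int64(54), np.int64(25)), (251, np.int64(81), np.int64(51), np.int64(21)), (252, np.int64(78), np.int64(49), np.int64(22)), (253, np.int64(75), np.int64(48), np.int64(19)), (254, np.int64(74), np.int64(47), np.int64(18)), (255, np.int64(75), np.int64(48), np.int64(20)), (256, np.int64(76), np.int64(48), np.int64(20)), (257, np.int64(78), np.int64(48), np.int64(20)), (258, np.int64(78), np.int64(49), np.int64(22)), (259, np.int64(77), np.int64(48), np.int64(22)), (260, np.int64(77), np.int64(48), np.int64(22)), (261, np.int64(77), np.int64(47), np.int64(21)), (262, np.int64(76), np.int64(47), np.int64(21)), (263, np.int64(76), np.int64(47), np.int64(20)), (264, np.int64(77), np.int64(49), np.int64(21)), (265, np.int64(79), np.int64(49), np.int64(22)), (266, np.in
[... 7877 characters left out ...]
1), np.int64(81)), (279, np.int64(200), np.int64(153), np.int64(82)), (280, np.int64(197), np.int64(152), np.int64(81)), (281, np.int64(187), np.int64(143), np.int64(76)), (282, np.int64(168), np.int64(126), np.int64(66)), (283, np.int64(140), np.int64(102), np.int64(53)), (284, np.int64(107), np.int64(77), np.int64(42)), (285, np.int64(70), np.int64(52), np.int64(32)), (286, np.int64(44), np.int64(37), np.int64(30)), (287, np.int64(34), np.int64(33), np.int64(31)), (288, np.int64(31), np.int64(31), np.int64(30)), (289, np.int64(23), np.int64(24), np.int64(24))]
(0.0, 0.08) 274.9 (0, 0.065) 266.7 (0, 0.06) 264.1 (-0.003, 0.06) 261.2 (-0.006, 0.06) 258.3 (0, 0.008) 241.6 (-0.006, 0.008) 236.5
```

The tray face measures about 2.8 mm out at all four columns I checked, within the 6 mm limit. The plate overhang is about 32 mm and square. The robot touches nothing, so I'm handing in.

```bash
python3 -c "
from h import *
print(bot.job_done())"
```

```text
the job is handed in; nothing more can be done
None
```

I pushed the tray home first, then slid the plate out over the shelf's front edge and handed the job in at about 16 s. The interface gives no verdict; the figures below are my own measurements.

- **Tray:** pushed with closed fingers until it stopped firmly, at about 13 N. The last wrist picture puts its face about 2.8 mm out, with an error of about 1 mm. That is inside the 6 mm limit, but not exactly flush.
- **Plate:** pushed with both open fingertips on its flange, with sensed forces of about 1 N. The front edge now overhangs by about 31–33 mm at both ends, square to within 1 mm. It looked flat in the pictures.
- **Everything else:** the shelf bystanders looked undisturbed in the last pictures. At hand-in the arm was well clear at 0.19 m height.
- **What went wrong:** my first wrist turn ran into the last joint's limit. I made a half turn instead and finished with the tool tilted about 0.06 rad, which did no harm.

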